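Load a foot plate into a leaf drill jig and latch it

ROBOT

A 6-joint arm with a two-finger parallel gripper is mounted at the origin on a cart in front of the work surface, level with it; the furniture and walls round the work are solid. World frame = base frame: x ahead of the robot, y to its left, z up, the work surface at z = 0. Lengths are in m, angles in rad, forces in N, time in s.
With the tool pointing down it reaches from about 0.3 to 0.75 m from the base axis. Payload 8.5 kg.
Tool frame: the origin (TCP) lies at the very end of the fingers, on their centre line; the grasp point (between the pads) lies pinch_z behind it (pinch_z is the distance from the TCP to the grasp point, in m); z points along the fingers, y is the direction in which the jaws open and shut (so a half turn about z gives the same grasp; the last joint's range is limited). The gripper opens to 85 mm and grips with 20 to 120 N. Pads are 22 mm wide; open, the fingers measure 114 mm over their backs; the gripper's body (76 mm by 85 mm) begins 54 mm behind the grasp point. The pads swing forward as they close: fully open they stand 13 mm farther back than shut.
Start: joints at [-1.476, 0.381, 1.297, -0, 1.464, -0.215], TCP at [0.168, -0.524, 0.231] pointing down, gripper open.
Joint ranges: [-3.11, 3.11], [-0.89, 2.33], [0.22, 2.48], [-1.42, 4.56], [0.17, 2.85], [-2.88, 2.88]. Speed limits (rad/s): [2.39, 2.39, 3.14, 3.14, 3.14, 3.14].

INTERFACE

Orientations are given as a unit quaternion [w, x, y, z].
In Python, from rig import * gives the robot as it stands. The module is installed in compiled form; this text tells all that it offers.
- The arm moves only by the tool servo_tool, never from a script. Its argument "series" is a list of rows, each an object of numbers: "fingers": the gripper command: -1 is fully open, 1 is shut, values between are in proportion; "dx", "dy", "dz": the shift along the world's x, y, z in mm; "rx", "ry", "rz": the turn, a rotation vector about the world's x, y, z in degrees. In form: [{"fingers": .., "dx": .., "dy": .., "dz": .., "rx": .., "ry": .., "rz": ..}, ...]. A call has 1 to 12 rows; each row shifts and turns the pose as measured when the row begins; what a row does not reach is not made up. A row lasts 1/12 s, in which the tool goes at most 41.7 mm and 7.16 degrees, less where a joint would pass 70% of its speed; a pose out of reach is approached as far as the arm can. A call with a gripper value outside its range is refused whole. The fingers move at their own pace and stop on an object; the grip force is fixed at half the most. Time passes only in rows, so rows that do not move let the fingers close. It gives the time, the measured TCP pose, the force and the opening at its end, in the units of the state.
- sense(): the state, without advancing time (a new reading comes with each control period).
- grab_frame(name): name is "side" or "top" or "wrist"; returns the picture (400x640x3 uint8, blue, green, red); there is no depth.
- camera_info(name): a dict with "mtx" (3x3 intrinsics, pixels), "world_to_cam" (4x4, takes a point from world to camera coordinates); the wrist camera has in their place "mount" (4x4, takes a point from camera to tool coordinates, whose origin is the TCP and whose axes are the flange's). Camera axes: x right, y up, looking along -z (the intrinsics and any distortion apply to the point x, -y, -z); pixel columns grow to the right and rows downward; lengths in m; the calibration is good to about 2 mm. A picture is of the moment at which its call begins: read the wrist's pose just before it. camera_info takes no time and is no camera call.
- job_done(): hands the job in, once; it reports no verdict.
The state is a dict: "t": time; "qpos": joint angles; "dq": joint speeds; "effort": joint torques, N m; "eef_pos": TCP position; "orientation": TCP orientation; "wrist_force": force on the tool from outside, world axes, zero at the start; "ft_torque": the same for the moment, N m; "grip_width": finger opening in m.
Only numpy, scipy, OpenCV 4.12 (cv2) and the standard library are available. Lean on these libraries where they do the work, as an engineer would, in place of code of your own. Each camera call takes 0.05 s, during which the arm holds its last target. There are 200 camera calls.

TASK

Load the loose aluminium plate into the drill jig: lay it in the nest with its thin tongue tucked right under the jig's fixed lip and the whole plate down level between the side walls. Then shut the hinged leaf fully over it, and finally swing the bolt upright into the slot at the leaf's free end. Leave the oil can, the paint tin, the sanding block and the yellow tape measure where they stand.

Things in the scene. Friction and masses are not known exactly. Their poses are not given: they have to be found in the camera images.
- jig: Drill jig of grey cast iron, fixed to the bench, 170 mm long (x -82 to 88) and 96 mm wide without its ears. Origin: centre of its underside, on the bench; x points to the lip end, y to the leaf's hinge, z up. Its hinge ears reach out to jig y 72 and up to 52 mm, at jig x -22 to 42.
- nest_floor (a point): Centre of the nest's flat floor, 20 mm above the bench (jig x 0, y 0), jig axes. The nest is 133 mm long (jig x -66.5 to 66.5) and 64 mm wide. Its side walls (16 mm thick, inner top edges bevelled 4 mm) and the rim at its -x end (15.5 mm thick, with a 34 mm wide thumb notch in the middle) rise 14 mm above the floor.
- lip_edge (a point): Middle of the lower front edge of the fixed steel lip that overhangs the nest's +x end, at jig x 52.5, 11.5 mm above the nest floor. Jig axes. The lip runs 14 mm back from here to the nest's end wall (and on to jig x 88), is 92 mm wide and 9.5 mm thick; three screw heads stand 4.5 mm up on it.
- plate_center (a point): Centre of the loose aluminium plate, half-way up: 130 mm long (x), 60 mm wide (y), 16 mm thick, about 0.35 kg. The last 18 mm at +x is a full-width tongue only 9 mm thick, flush with the underside. Axes: x to the tongue, z up; it starts flat on the bench. Level in the nest this point is 8 mm above the nest floor and the top stands 2 mm above the side walls: no room for fingers beside it.
- plate_tongue (a point): Middle of the plate's tongue end face, 65 mm from plate_center along the plate's x, 4.5 mm above the underside. Fully home it lies 11 to 14 mm behind the lip's front edge.
- leaf (a joint): Opening angle (rad) of the jig's hinged steel leaf: 0 shut, level over the nest (top face 47 mm above the bench, underside 1 mm over a level plate); 2.0 fully back. Hinged on the jig's +y side. Friction holds it above about 1.1 rad, below that it sinks shut by itself; takes under 3 N at its end. 40 mm wide, 10 mm thick, 128 mm from hinge to end; the last 20 mm is a fork with a 14 mm slot.
- leaf_end (a point): Point on the leaf's centreline, half-way through its thickness, 100 mm from the hinge axis (8 mm before the slot). A bush 28 mm wide, 62 mm from the hinge, stands 7 mm up on the leaf's upper (outer) face.
- leaf_hinge (a point): Middle of the leaf's hinge axis: jig x 10, y 62, 42 mm above the bench.
- swing_bolt (a joint): Lean of the swing bolt from upright in rad: 0 upright in the leaf's slot (it stops at -0.05), growing as it leans outwards towards the jig's -y, up to a stop at 0.85. Pivot along the jig's x. Friction holds it at any angle; turning it takes about 2 N at the ball, pushed or drawn.
- bolt_knob (a point): Centre of the steel ball of the hand nut on the swing bolt: ball 28 mm diameter, 60 mm from the pivot; an 18 mm thick neck runs from it to 36 mm from the pivot, then the 10 mm thick bolt. When upright the neck's foot is 3 mm above the shut leaf's top face, the ball's underside 13 mm above it.
- bolt_pivot (a point): Middle of the swing bolt's pivot axis: jig x 10, y -56, 14 mm above the bench.
- oil_can_mid (a point): Bystander: thumb oil can standing, 62 mm diameter, 150 mm high with its spout; point on its axis 75 mm up.
- paint_tin_mid (a point): Bystander: small paint tin with a metal lid, standing, 77 mm diameter, 76 mm high; point on its axis 38 mm up.
- sanding_block_mid (a point): Bystander: brown cork sanding block lying flat, 58 x 95 x 27 mm; point at its centre, 13.5 mm up.
- tape_measure_mid (a point): Bystander: yellow tape measure standing on its base, 42 x 88 mm, 62 mm high; point 31 mm up.

How it is judged:
By the outcome, as a careful person would: the job done as asked, in the order asked, and still so for the second after the job is handed in, with the robot touching nothing.
It also fails if it takes over 67 s, if anything falls off the work surface, if the arm or the gripper's body presses on something with over 40 N, if the wrist force passes 120 N, or if a joint passes its speed limit or range.

## Working session

There is one attempt and no reset: what is moved stays moved. The work goes in short steps, Python scripts to look and compute and a tool call to move; the robot and the scene stay as the last step left them, time stands still between calls to the robot, and variables do not carry over. Pictures are saved under pics/ and viewed, about 8 in all and at most 12, crops included, and the job is handed in when it is done.

Besides the shell and the picture viewer there is one more tool, called after "Emit:" in YAML: its name, and indented under it one key for each argument. servo_tool: Moves the arm, as the interface text tells. Its arguments: {"type":"object","properties":{"series":{"type":"array"}},"required":["series"]}

```bash
mkdir -p pics; python3 - <<'E'
from rig import *
import cv2,numpy as np
np.set_printoptions(precision=4,suppress=True)
s=sense();print(s)
for n in("side","top","wrist"):
    cv2.imwrite(f"pics/{n}0.png",grab_frame(n)); print(n,camera_info(n))
E
```

```text
{'t': 0.0, 'qpos': array([-1.4763,  0.3812,  1.2983,  0.    ,  1.4636, -0.2153]), 'dq': array([ 0.0011,  0.0002,  0.002 , -0.0007, -0.0017, -0.0009]), 'effort': array([  0.0014, -44.8457, -23.1277,  -0.0001,   0.0048,  -0.    ]), 'eef_pos': array([ 0.1676, -0.5235,  0.2307]), 'orientation': array([-0.0007,  0.988 ,  0.1543,  0.    ]), 'wrist_force': array([-0.6068,  0.5889,  0.2813]), 'ft_torque': array([ 0.0125, -0.0002, -0.0456]), 'grip_width': 0.08518675445502792}
side {'mtx': array([[492.4326,   0.    , 323.6155],
       [  0.    , 492.4326, 208.1621],
       [  0.    ,   0.    ,   1.    ]]), 'world_to_cam': array([[ 0.9988,  0.046 ,  0.016 , -0.4787],
       [-0.0364,  0.4856,  0.8734,  0.0962],
       [ 0.0324, -0.873 ,  0.4867, -1.6538],
       [ 0.    ,  0.    ,  0.    ,  1.    ]])}
top {'mtx': array([[459.3456,   0.    , 319.0662],
       [  0.    , 459.3456, 196.2149],
       [  0.    ,   0.    ,   1.    ]]), 'world_to_cam': array([[ 0.0002, -1.    ,  0.0075, -0.2939],
       [ 0.9971,  0.0008,  0.0767, -0.4983],
       [-0.0767,  0.0074,  0.997 , -1.1087],
       [ 0.    ,  0.    ,  0.    ,  1.    ]])}
wrist {'mtx': array([[348.7867,   0.    , 320.5404],
       [  0.    , 348.7867, 203.5537],
       [  0.    ,   0.    ,   1.    ]]), 'mount': array([[-0.0005,  0.9593,  0.2825,  0.0712],
       [ 1.    ,  0.0007, -0.0003,  0.0004],
       [-0.0005,  0.2825, -0.9593, -0.1426],
       [ 0.    ,  0.    ,  0.    ,  1.    ]])}
```

View pics/top0.png

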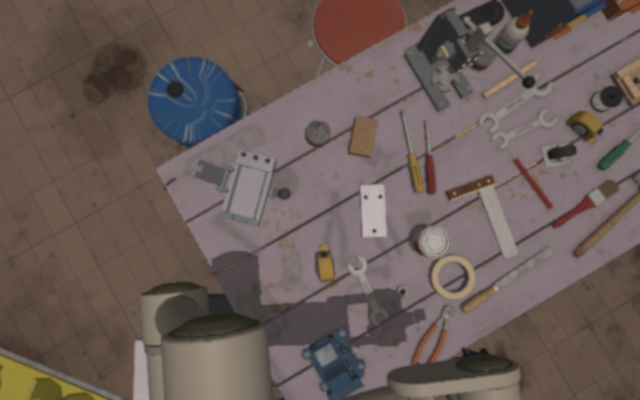

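View pics/side0.png

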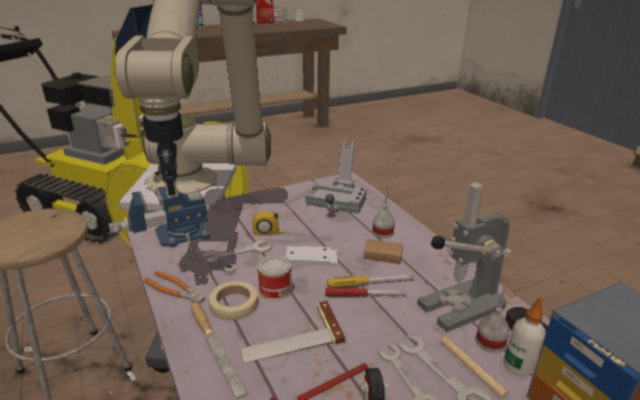

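```bash
cat > h.py <<'E'
from rig import *
import cv2,numpy as np
from scipy.spatial.transform import Rotation as R
np.set_printoptions(precision=4,suppress=True)
def T_wc(n,s=None):
    c=camera_info(n)
    if n!="wrist": return c["mtx"],np.linalg.inv(c["world_to_cam"])
    q=s["orientation"]; T=np.eye(4);T[:3,:3]=R.from_quat(q,scalar_first=True).as_matrix();T[:3,3]=s["eef_pos"]
    return c["mtx"],T@c["mount"]
def pix(n,uv,z,s=None):
    K,T=T_wc(n,s); u,v=uv
    d=T[:3,:3]@np.array([(u-K[0,2])/K[0,0],-(v-K[1,2])/K[1,1],-1]); o=T[:3,3]
    return o+d*(z-o[2])/d[2]
def proj(n,p,s=None):
    K,T=T_wc(n,s); c=np.linalg.inv(T)@np.append(p,1); return np.array([K[0,2]+K[0,0]*c[0]/-c[2],K[1,2]-K[1,1]*c[1]/-c[2]])
def crop(im,x,y,w,h,k): return cv2.resize(im[y:y+h,x:x+w],None,fx=k,fy=k,interpolation=cv2.INTER_CUBIC)
E
python3 - <<'E'
from h import *
t=cv2.imread("pics/top0.png");s=cv2.imread("pics/side0.png")
cv2.imwrite("pics/c1.png",np.vstack([crop(t,180,135,220,110,3.6),crop(s,260,135,160,150,3.6)[:, :][:540].copy() if 0 else cv2.copyMakeBorder(crop(s,260,180,220,52+38,2.2),0,0,0,792-484,cv2.BORDER_CONSTANT)]))
for nm,uv,z in [("oil",(318,133),.08),("tin",(433,241),.076),("sand",(363,137),.027),("tape",(325,263),.06),("plate",(373,210),.016)]: print(nm,pix("top",uv,z))
E
```

```text
oil [ 0.6429 -0.2906  0.08  ]
tin [ 0.39   -0.5579  0.076 ]
sand [ 0.6446 -0.402   0.027 ]
tape [ 0.3383 -0.3073  0.06  ]
plate [ 0.4648 -0.4265  0.016 ]
```

View pics/c1.png

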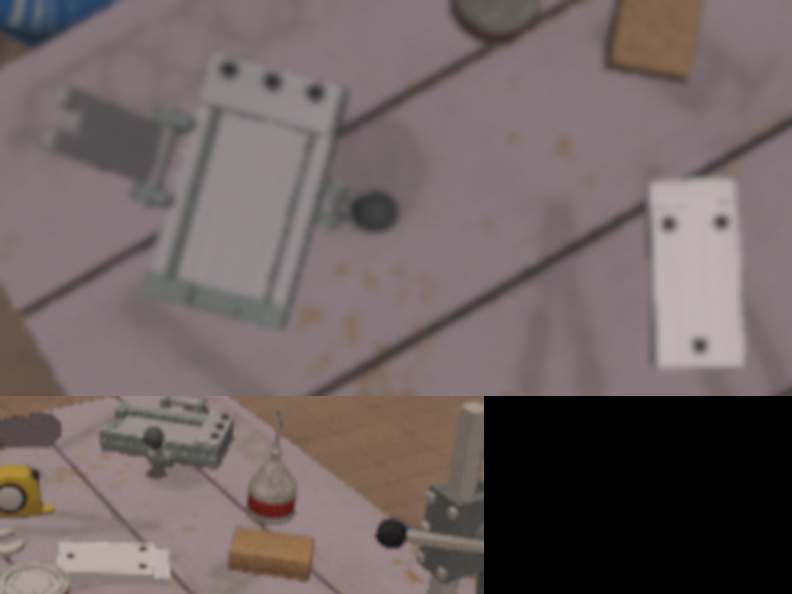

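```bash
python3 - <<'E'
from h import *
P=lambda u,v,z: pix("top",(180+u/3.6,135+v/3.6),z)
a,b,c,d=P(650,180,.009),P(737,180,.009),P(657,367,.016),P(743,365,.016)
m,n=(a+b)/2,(c+d)/2; print("plate",m,n,np.linalg.norm((m-n)[:2]),np.linalg.norm((a-b)[:2]),"yaw",np.degrees(np.arctan2(*(m-n)[1::-1])),(m+n)/2)
L=[("s",P(229,69,.0455)),("s",P(273,81,.0455)),("s",P(316,92,.0455))]
a,b,c,d=P(212,55,.0455-.0045),P(345,92,.041),P(148,290,.034),P(283,327,.034)
m,n=(a+b)/2,(c+d)/2; print("jig",m,n,np.linalg.norm((m-n)[:2]),np.linalg.norm((a-b)[:2]),"yaw",np.degrees(np.arctan2(*(m-n)[1::-1])))
y=np.arctan2(*(m-n)[1::-1]); ux=np.array([np.cos(y),np.sin(y)]); print("origin",(m+n)[:2]/2-ux*.003)
print(L); print("knob",P(374,211,.055))
s=sense();print(R.from_quat(s["orientation"],scalar_first=True).as_matrix())
E
```

```text
plate [ 0.5274 -0.4271  0.009 ] [ 0.3993 -0.4295  0.016 ] 0.12806044809180744 0.06020739328757392 yaw 1.0944202627828938 [ 0.4634 -0.4283  0.0125]
jig [ 0.596  -0.1437  0.041 ] [ 0.4379 -0.1023  0.034 ] 0.16340822310597156 0.09325049706521482 yaw -14.68962797774799
origin [ 0.514  -0.1222]
[('s', array([ 0.5982, -0.1111,  0.0455])), ('s', array([ 0.5901, -0.1407,  0.0455])), ('s', array([ 0.5827, -0.1696,  0.0455]))]
knob [ 0.5019 -0.2096  0.055 ]
[[ 0.9524  0.3048 -0.0001]
 [ 0.3048 -0.9524  0.0011]
 [ 0.0002 -0.001  -1.    ]]
```

Emit:
servo_tool:
  series:
    - {"fingers": -1, "dx": 32, "dy": 12, "dz": -6, "rz": -2.1}
    - {"fingers": -1, "dx": 32, "dy": 12, "dz": -6, "rz": -2.1}
    - {"fingers": -1, "dx": 32, "dy": 12, "dz": -6, "rz": -2.1}
    - {"fingers": -1, "dx": 32, "dy": 12, "dz": -6, "rz": -2.1}
    - {"fingers": -1, "dx": 32, "dy": 12, "dz": -12, "rz": -2.1}
    - {"fingers": -1, "dx": 32, "dy": 12, "dz": -12, "rz": -2.1}
    - {"fingers": -1, "dx": 32, "dy": 12, "dz": -12, "rz": -2.1}
    - {"fingers": -1, "dx": 20, "dy": 8, "dz": -12, "rz": -2}
    - {"fingers": -1}

```text
$.series[0]: bad value
```

Emit:
servo_tool:
  series:
    - {"fingers": -1, "dx": 32, "dy": 12, "dz": -6, "rx": 0, "ry": 0, "rz": -2.1}
    - {"fingers": -1, "dx": 32, "dy": 12, "dz": -6, "rx": 0, "ry": 0, "rz": -2.1}
    - {"fingers": -1, "dx": 32, "dy": 12, "dz": -6, "rx": 0, "ry": 0, "rz": -2.1}
    - {"fingers": -1, "dx": 32, "dy": 12, "dz": -6, "rx": 0, "ry": 0, "rz": -2.1}
    - {"fingers": -1, "dx": 32, "dy": 12, "dz": -12, "rx": 0, "ry": 0, "rz": -2.1}
    - {"fingers": -1, "dx": 32, "dy": 12, "dz": -12, "rx": 0, "ry": 0, "rz": -2.1}
    - {"fingers": -1, "dx": 32, "dy": 12, "dz": -12, "rx": 0, "ry": 0, "rz": -2.1}
    - {"fingers": -1, "dx": 20, "dy": 8, "dz": -12, "rx": 0, "ry": 0, "rz": -2}
    - {"fingers": -1, "dx": 0, "dy": 0, "dz": 0, "rx": 0, "ry": 0, "rz": 0}

```text
t: 0.9
eef_pos: [0.4198, -0.4261, 0.1537]
orientation: [-0.001, 1.0, -0.001, -0.001]
wrist_force: [-1.1, -1.2, -0.2]
grip_width: 0.0854
```

```bash
python3 - <<'E'
from h import *
s=sense();im=grab_frame("wrist");cv2.imwrite("pics/w1.png",im)
import pickle;pickle.dump(s,open("w1.pkl","wb"))
print(s["eef_pos"],R.from_quat(s["orientation"],scalar_first=True).as_matrix())
E
```

```text
[ 0.4198 -0.4261  0.1537] [[ 1.     -0.0024 -0.0024]
 [-0.0024 -1.      0.0028]
 [-0.0025 -0.0028 -1.    ]]
```

View pics/w1.png

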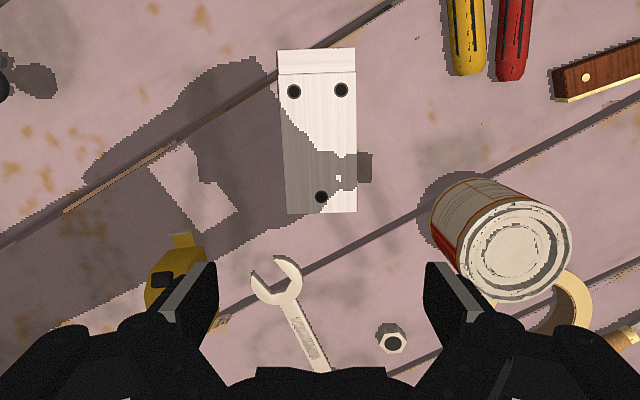

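```bash
python3 - <<'E'
from h import *
import pickle;s=pickle.load(open("w1.pkl","rb"))
P=lambda u,v,z:pix("wrist",(u,v),z,s)
a,b,c,d=P(277,50,.009),P(355,48,.009),P(287.5,214,.016),P(357.5,212,.016)
m,n=(a+b)/2,(c+d)/2
print(a,b,c,d);print(m,n,np.linalg.norm(m-n),np.linalg.norm(a-b),np.linalg.norm(c-d),np.degrees(np.arctan2(*(m-n)[1::-1])),(m+n)/2)
# shadowless line fit for left/right edges at top (z=.016) from shoulder to tail
a2,b2=P(279,73,.016),P(355,72,.016);m2=(a2+b2)/2;print(m2,np.degrees(np.arctan2(*(m2-n)[1::-1])),np.linalg.norm(m2-n))
E
```

```text
[ 0.528  -0.3936  0.009 ] [ 0.5292 -0.4528  0.009 ] [ 0.3991 -0.3984  0.016 ] [ 0.4007 -0.4575  0.016 ]
[ 0.5286 -0.4232  0.009 ] [ 0.3999 -0.4279  0.016 ] 0.12891623345515008 0.059230223724577404 0.05916021880260142 2.1086722428435287 [ 0.4642 -0.4256  0.0125]
[ 0.5113 -0.424   0.016 ] 2.0475098685255966 0.11147231879965258
```

Emit:
servo_tool:
  series:
    - {"fingers": -1, "dx": 2, "dy": -1, "dz": -30, "rx": 0, "ry": 0, "rz": 1}
    - {"fingers": -1, "dx": 0, "dy": 0, "dz": -30, "rx": 0, "ry": 0, "rz": 1.1}
    - {"fingers": -1, "dx": 0, "dy": 0, "dz": -30, "rx": 0, "ry": 0, "rz": 0}
    - {"fingers": -1, "dx": 0, "dy": 0, "dz": -30, "rx": 0, "ry": 0, "rz": 0}
    - {"fingers": -1, "dx": 0, "dy": 0, "dz": -16, "rx": 0, "ry": 0, "rz": 0}
    - {"fingers": -1, "dx": 0, "dy": 0, "dz": -8, "rx": 0, "ry": 0, "rz": 0}
    - {"fingers": -1, "dx": 0, "dy": 0, "dz": -4, "rx": 0, "ry": 0, "rz": 0}

```text
t: 1.53
eef_pos: [0.4161, -0.4341, 0.007]
orientation: [0.005, 1.0, 0.019, 0.001]
wrist_force: [1.0, 0.5, 0.1]
grip_width: 0.0854
```

Emit:
servo_tool:
  series:
    - {"fingers": -1, "dx": 6, "dy": 7, "dz": -4, "rx": 0.6, "ry": 0, "rz": 0}
    - {"fingers": -1, "dx": 0, "dy": 0, "dz": 0, "rx": 0, "ry": 0, "rz": 0}

```text
t: 1.7
eef_pos: [0.4217, -0.4279, 0.0036]
orientation: [-0.001, 1.0, 0.018, 0.001]
wrist_force: [0.3, 0.9, -0.4]
grip_width: 0.0856
```

Emit:
servo_tool:
  series:
    - {"fingers": 1, "dx": 0, "dy": 0, "dz": 0, "rx": 0, "ry": 0, "rz": 0}
    - {"fingers": 1, "dx": 0, "dy": 0, "dz": 0, "rx": 0, "ry": 0, "rz": 0}
    - {"fingers": 1, "dx": 0, "dy": 0, "dz": 0, "rx": 0, "ry": 0, "rz": 0}
    - {"fingers": 1, "dx": 0, "dy": 0, "dz": 0, "rx": 0, "ry": 0, "rz": 0}
    - {"fingers": 1, "dx": 0, "dy": 0, "dz": 0, "rx": 0, "ry": 0, "rz": 0}

```text
t: 2.12
eef_pos: [0.4228, -0.4288, 0.0077]
orientation: [0.002, 1.0, 0.019, 0.003]
wrist_force: [0.4, -0.5, -4.6]
grip_width: 0.0573
```

Emit:
servo_tool:
  series:
    - {"fingers": 1, "dx": 0, "dy": 0, "dz": 20, "rx": 0, "ry": 0, "rz": 0}
    - {"fingers": 1, "dx": 0, "dy": 0, "dz": 30, "rx": 0, "ry": 0, "rz": 0}
    - {"fingers": 1, "dx": 0, "dy": 0, "dz": 30, "rx": 0, "ry": 0, "rz": 0}
    - {"fingers": 1, "dx": 0, "dy": 0, "dz": 30, "rx": 0, "ry": 0, "rz": 0}
    - {"fingers": 1, "dx": 0, "dy": 0, "dz": 30, "rx": 0, "ry": 0, "rz": 0}
    - {"fingers": 1, "dx": 0, "dy": 0, "dz": 10, "rx": 0, "ry": 0, "rz": 0}

```text
t: 2.62
eef_pos: [0.4195, -0.4247, 0.158]
orientation: [-0.005, 1.0, 0.019, -0.002]
wrist_force: [0.8, -0.3, -4.5]
grip_width: 0.0572
```

Emit:
servo_tool:
  series:
    - {"fingers": 1, "dx": 0, "dy": 30, "dz": 0, "rx": 0, "ry": 0, "rz": -1.6}
    - {"fingers": 1, "dx": 0, "dy": 30, "dz": 0, "rx": 0, "ry": 0, "rz": -1.6}
    - {"fingers": 1, "dx": 0, "dy": 30, "dz": 0, "rx": 0, "ry": 0, "rz": -1.6}
    - {"fingers": 1, "dx": 0, "dy": 30, "dz": 0, "rx": 0, "ry": 0, "rz": -1.6}
    - {"fingers": 1, "dx": 0, "dy": 30, "dz": 0, "rx": 0, "ry": 0, "rz": -1.6}
    - {"fingers": 1, "dx": 0, "dy": 30, "dz": 0, "rx": 0, "ry": 0, "rz": -1.6}
    - {"fingers": 1, "dx": 0, "dy": 30, "dz": 0, "rx": 0, "ry": 0, "rz": -1.6}
    - {"fingers": 1, "dx": 0, "dy": 30, "dz": 0, "rx": 0, "ry": 0, "rz": -1.6}
    - {"fingers": 1, "dx": 0, "dy": 30, "dz": 0, "rx": 0, "ry": 0, "rz": -1.6}
    - {"fingers": 1, "dx": 0, "dy": 30, "dz": 0, "rx": 0, "ry": 0, "rz": -1.6}
    - {"fingers": 1, "dx": 0, "dy": 20, "dz": 0, "rx": 0, "ry": 0, "rz": 0}
    - {"fingers": 1, "dx": 0, "dy": 0, "dz": 0, "rx": 0, "ry": 0, "rz": 0}

```text
t: 3.62
eef_pos: [0.4124, -0.0907, 0.1583]
orientation: [-0.004, 0.992, -0.129, -0.004]
wrist_force: [-0.6, 0.2, -4.6]
grip_width: 0.0573
```

```bash
python3 - <<'E'
from h import *
s=sense();im=grab_frame("wrist");cv2.imwrite("pics/w2.png",im)
import pickle;pickle.dump(s,open("w2.pkl","wb"))
print(s["t"],s["eef_pos"],R.from_quat(s["orientation"],scalar_first=True).as_matrix(),s["wrist_force"],s["grip_width"])
E
```

```text
3.6167 [ 0.4124 -0.0907  0.1583] [[ 0.9665 -0.2564 -0.0076]
 [-0.2563 -0.9666  0.0085]
 [-0.0095 -0.0063 -0.9999]] [-0.551   0.2406 -4.6408] 0.05727113855296886
```

View pics/w2.png

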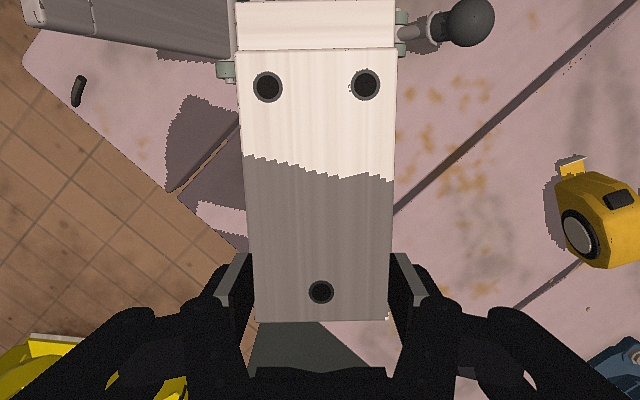

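Emit:
servo_tool:
  series:
    - {"fingers": 1, "dx": 13, "dy": -5, "dz": -20, "rx": -0.5, "ry": -0.4, "rz": 0}
    - {"fingers": 1, "dx": 13, "dy": -5, "dz": -20, "rx": 0, "ry": 0, "rz": 0}
    - {"fingers": 1, "dx": 13, "dy": -4, "dz": -20, "rx": 0, "ry": 0, "rz": 0}
    - {"fingers": 1, "dx": 12, "dy": -4, "dz": -20, "rx": 0, "ry": 0, "rz": 0}
    - {"fingers": 1, "dx": 0, "dy": 0, "dz": 0, "rx": 0, "ry": 0, "rz": 0}

```text
t: 4.08
eef_pos: [0.4663, -0.1138, 0.0762]
orientation: [0.002, 0.992, -0.129, 0.002]
wrist_force: [-0.2, 0.1, -5.5]
grip_width: 0.0578
```

```bash
python3 - <<'E'
from h import *
s=sense();im=grab_frame("wrist");cv2.imwrite("pics/w3.png",im)
import pickle;pickle.dump(s,open("w3.pkl","wb"))
print(s["t"],s["eef_pos"],R.from_quat(s["orientation"],scalar_first=True).as_matrix(),s["wrist_force"],s["grip_width"])
E
```

```text
4.0833 [ 0.4663 -0.1138  0.0762] [[ 0.9666 -0.2563  0.0042]
 [-0.2563 -0.9666 -0.0054]
 [ 0.0054  0.0041 -1.    ]] [-0.2312  0.0946 -5.512 ] 0.0578240605887908
```

View pics/w3.png

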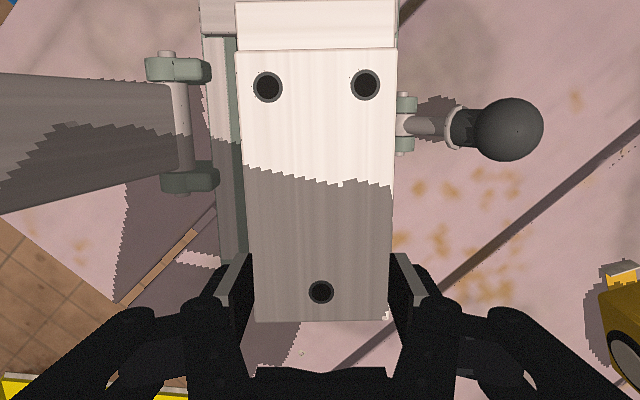

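```bash
python3 - <<'E'
from h import *
im=cv2.imread("pics/w3.png")
a=crop(im,130,0,130,150,4); b=crop(im,380,60,70,150,4)
cv2.imwrite("pics/c3.png",np.hstack([a,b]))
E
```

```text
(no output)
```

View pics/c3.png

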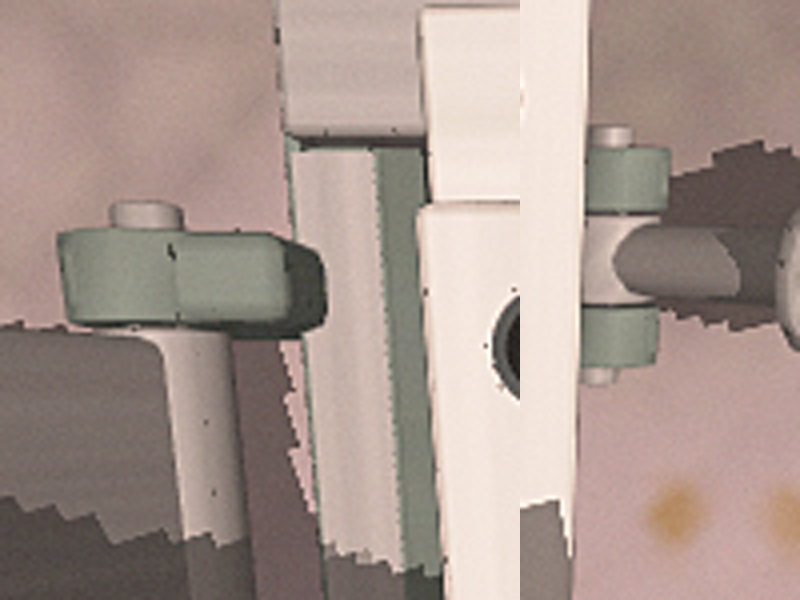

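```bash
python3 - <<'E'
from h import *
import pickle;s=pickle.load(open("w3.pkl","rb"))
P=lambda u,v,z:pix("wrist",(u,v),z,s)[:2]
obs=[((203,37.5),.034,None,.048),((209.5,120),.034,None,.048),((223.75,38),.034,None,.036),((230,135),.034,None,.036),((201.75,33.5),.041,.0525,.046),((234,33.7),.041,.0525,None),((540-520+0,0),0,None,None)][:-1]
from scipy.optimize import least_squares
def res(p):
    c,sn=np.cos(p[2]),np.sin(p[2]);r=[]
    for uv,z,x,y in obs:
        d=P(*uv,z)-p[:2];jx,jy=c*d[0]+sn*d[1],-sn*d[0]+c*d[1]
        if x is not None:r.append(jx-x)
        if y is not None:r.append(jy-y)
    return np.array(r)*1e3
f=least_squares(res,[.514,-.122,-.256],x_scale=[.01,.01,.1]);p=f.x
print(p,np.degrees(p[2]),f.fun)
c,sn=np.cos(p[2]),np.sin(p[2])
J=lambda w:np.array([c*(w[0]-p[0])+sn*(w[1]-p[1]),-sn*(w[0]-p[0])+c*(w[1]-p[1])])*1e3
print("TCP in jig",J(s["eef_pos"]))
# plate: side edges of top face; underside z = tcp-.0077
zt=s["eef_pos"][2]-.0077+.016
for uv in [(236,52),(396.5,50),(255,320),(388,320)]: print("plate",J(P(*uv,zt)))
for uv in [(236,2),(395,1)]: print("tongue",J(P(*uv,zt-.007)))
print("pivot row", J(P(405,125,.018)), J(P(510,128,.054)))
E
```

```text
[ 0.5158 -0.1169 -0.2746] -15.734845536811502 [-0.7076 -1.0054  1.2512  0.8612 -0.0753 -0.3993  0.0753]
TCP in jig [-48.5304 -10.4093]
plate [39.1979 20.4779]
plate [ 40.7468 -36.7976]
plate [-70.913   17.7916]
plate [-70.2259 -41.3669]
tongue [56.8448 21.1518]
tongue [ 58.0941 -36.4467]
pivot row [ 10.9461 -58.1068] [ 12.3032 -98.3783]
```

Emit:
servo_tool:
  series:
    - {"fingers": 1, "dx": -4, "dy": 5, "dz": 0, "rx": 0.8, "ry": 2.6, "rz": -0.7}
    - {"fingers": 1, "dx": -4, "dy": 5, "dz": 0, "rx": 0.8, "ry": 2.6, "rz": -0.7}
    - {"fingers": 1, "dx": -4, "dy": 5, "dz": -6, "rx": 0, "ry": 0, "rz": 0}
    - {"fingers": 1, "dx": 0, "dy": 0, "dz": -6, "rx": 0, "ry": 0, "rz": 0}
    - {"fingers": 1, "dx": 0, "dy": 0, "dz": 0, "rx": 0, "ry": 0, "rz": 0}

```text
t: 4.55
eef_pos: [0.4522, -0.1001, 0.0677]
orientation: [-0.005, 0.989, -0.142, -0.044]
wrist_force: [-0.5, -0.8, -4.2]
grip_width: 0.0575
```

```bash
python3 - <<'E'
from h import *
s=sense();im=grab_frame("wrist");cv2.imwrite("pics/w4.png",cv2.resize(im[0:345,130:450],None,fx=1.73,fy=1.73,interpolation=cv2.INTER_CUBIC))
cv2.imwrite("pics/w4full.png",im)
import pickle;pickle.dump(s,open("w4.pkl","wb"))
print(s["t"],s["eef_pos"],R.from_quat(s["orientation"],scalar_first=True).as_matrix(),s["wrist_force"],s["grip_width"])
E
```

```text
4.55 [ 0.4522 -0.1001  0.0677] [[ 0.9556 -0.2821 -0.0852]
 [-0.2812 -0.9594  0.0223]
 [-0.088   0.0027 -0.9961]] [-0.5275 -0.8388 -4.1663] 0.05747884431838131
```

View pics/w4.png

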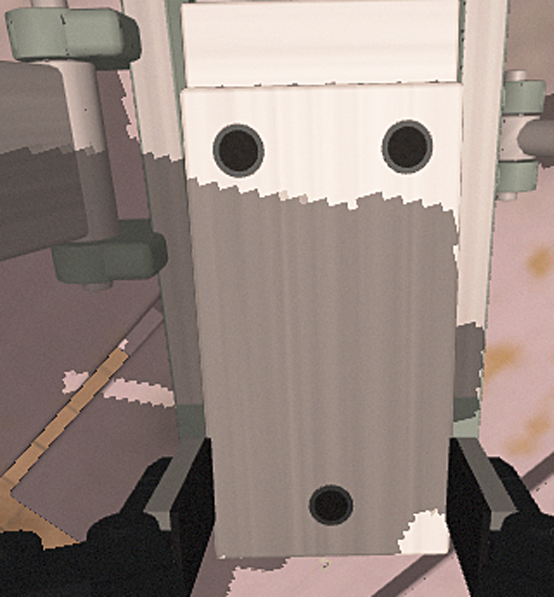

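```bash
cat > m.py <<'E'
from h import *
import pickle
def load(n): return pickle.load(open(n+".pkl","rb"))
E
python3 - <<'E'
from m import *
s=load("w4")
P=lambda u,v,z:pix("wrist",(130+u/1.73,v/1.73),z,s)
L=[P(122,2,.034),P(178,400,.034)];Rr=[P(507,2,.034),P(481,400,.034)]
yaw=lambda a:np.degrees(np.arctan2(*(a[0]-a[1])[1::-1]))
print(yaw(L),yaw(Rr))
y=np.radians((yaw(L)+yaw(Rr))/2);ux=np.array([np.cos(y),np.sin(y)]);uy=np.array([-ux[1],ux[0]])
mid=(L[0]+L[1])[:2]/4+(Rr[0]+Rr[1])[:2]/4
J=lambda w:1e3*np.array([ux@(w[:2]-[.5158,-.1169]),uy@(w[:2]-mid)])
for w in L+Rr: print(J(w))
# plate plane in tool coords: top face distance from TCP: tool z = +.0077-.016 ; try droops
Rt=R.from_quat(s["orientation"],scalar_first=True).as_matrix()
K,T=T_wc("wrist",s)
for droop in (0,1.5,3,):
    # plane normal in tool: -z tilted about tool y
    n=Rt@np.array([-np.sin(np.radians(droop))*-1*-1,0,-1.]) if 0 else Rt@R.from_euler("y",-droop,degrees=True).as_matrix()@np.array([0,0,-1.])
    p0=s["eef_pos"]+Rt@np.array([0,0,-.0083])
    o=[]
    for u,v in [(182,90),(462,84),(216,556),(449,553)]:
        d=pix("wrist",(130+u/1.73,v/1.73),0,s)-T[:3,3]; o.append(T[:3,3]+d*(n@(p0-T[:3,3]))/(n@d))
    print(droop,"n",n,"widths",np.linalg.norm(o[0]-o[1]),np.linalg.norm(o[2]-o[3]),"len",np.linalg.norm(o[0]-o[2]));print([J(w).round(1) for w in o],[round(w[2],4) for w in o])
print("TCP",J(s["eef_pos"]),np.degrees(y))
E
```

```text
-14.413161396187602 -14.53688979939047
[45.4442 47.2737]
[-62.9799  47.1566]
[ 42.2865 -47.2738]
[-66.3292 -47.1565]
0 n [ 0.0852 -0.0223  0.9961] widths 0.05754536300239882 0.05998432242174403 len 0.1109523848937014
[array([23.7, 27.5]), array([ 22.9, -30. ]), array([-86.8,  30.2]), array([-87.9, -29.8])] [np.float64(0.0681), np.float64(0.0682), np.float64(0.0779), np.float64(0.078)]
1.5 n [ 0.1102 -0.0296  0.9935] widths 0.05854423696064253 0.05972780184364443 len 0.11087654040859575
[array([23.8, 28. ]), array([ 23. , -30.5]), array([-86.3,  30. ]), array([-87.5, -29.7])] [np.float64(0.0658), np.float64(0.0658), np.float64(0.0784), np.float64(0.0785)]
3 n [ 0.1351 -0.037   0.9901] widths 0.059551278829103035 0.05948001160405708 len 0.1108967601986772
[array([23.9, 28.5]), array([ 23.1, -31. ]), array([-85.9,  29.9]), array([-87.1, -29.6])] [np.float64(0.0634), np.float64(0.0634), np.float64(0.079), np.float64(0.079)]
TCP [-65.8102   0.7793] -14.475025597789037
```

Emit:
servo_tool:
  series:
    - {"fingers": 1, "dx": 0, "dy": 0, "dz": 0, "rx": 0.3, "ry": 1.3, "rz": 0.7}
    - {"fingers": 1, "dx": 0, "dy": 0, "dz": -6, "rx": 0, "ry": 0, "rz": 0}
    - {"fingers": 1, "dx": 0, "dy": 0, "dz": -6, "rx": 0, "ry": 0, "rz": 0}
    - {"fingers": 1, "dx": 0, "dy": 0, "dz": -5, "rx": 0, "ry": 0, "rz": 0}
    - {"fingers": 1, "dx": 0, "dy": 0, "dz": 0, "rx": 0, "ry": 0, "rz": 0}

```text
t: 5.02
eef_pos: [0.4518, -0.1006, 0.0505]
orientation: [-0.005, 0.989, -0.136, -0.053]
wrist_force: [-0.6, 0.3, -4.4]
grip_width: 0.0573
```

```bash
python3 - <<'E'
from h import *
s=sense();M=R.from_quat(s["orientation"],scalar_first=True).as_matrix()
y=np.radians(-14.5);J=np.array([[np.cos(y),np.sin(y),0],[-np.sin(y),np.cos(y),0],[0,0,1]])
print(s["t"],s["eef_pos"],J@(s["eef_pos"]-[.5158,-.1169,0])*1e3,"\n",J@M,s["wrist_force"])
E
```

```text
5.0167 [ 0.4518 -0.1006  0.0505] [-66.0148  -0.2587  50.4735] 
 [[ 0.9941 -0.0207 -0.1061]
 [-0.021  -0.9998 -0.002 ]
 [-0.106   0.0042 -0.9944]] [-0.6341  0.3293 -4.3611]
```

Emit:
servo_tool:
  series:
    - {"fingers": 1, "dx": 0, "dy": 0.5, "dz": -2, "rx": 0, "ry": 0, "rz": 0.2}
    - {"fingers": 1, "dx": 0, "dy": 0, "dz": -2, "rx": 0, "ry": 0, "rz": 0}
    - {"fingers": 1, "dx": 0, "dy": 0, "dz": 0, "rx": 0, "ry": 0, "rz": 0}

```text
t: 5.27
eef_pos: [0.4515, -0.1001, 0.0456]
orientation: [-0.005, 0.989, -0.135, -0.053]
wrist_force: [-0.2, -0.5, -4.7]
grip_width: 0.0576
```

Emit:
servo_tool:
  series:
    - {"fingers": 1, "dx": 0, "dy": 0, "dz": -1.5, "rx": 0, "ry": 0, "rz": 0}
    - {"fingers": 1, "dx": 0, "dy": 0, "dz": 0, "rx": 0, "ry": 0, "rz": 0}

```text
t: 5.43
eef_pos: [0.4516, -0.1001, 0.0441]
orientation: [-0.005, 0.989, -0.135, -0.053]
wrist_force: [-0.5, 0.8, -4.4]
grip_width: 0.0573
```

Emit:
servo_tool:
  series:
    - {"fingers": 1, "dx": 0, "dy": 0, "dz": -1.2, "rx": 0, "ry": 0, "rz": 0}
    - {"fingers": 1, "dx": 0, "dy": 0, "dz": 0, "rx": 0, "ry": 0, "rz": 0}

```text
t: 5.6
eef_pos: [0.4517, -0.1001, 0.0429]
orientation: [-0.005, 0.989, -0.135, -0.053]
wrist_force: [0.7, -0.8, -4.5]
grip_width: 0.0575
```

```bash
python3 - <<'E'
from h import *
s=sense();im=grab_frame("wrist");print(s["wrist_force"],s["ft_torque"],s["eef_pos"])
t=grab_frame("side")
import pickle;pickle.dump(s,open("w5.pkl","wb"))
a=cv2.resize(im[0:345,130:450],None,fx=1.73,fy=1.73,interpolation=cv2.INTER_CUBIC)
b=crop(t,290,130,100,100,2.4)
b=cv2.copyMakeBorder(b,0,a.shape[0]-b.shape[0],0,0,cv2.BORDER_CONSTANT)
cv2.imwrite("pics/w5.png",np.hstack([a,b]))
E
```

```text
[ 0.7202 -0.8281 -4.4883] [-0.012   0.0457  0.0075] [ 0.4517 -0.1001  0.0429]
```

View pics/w5.png

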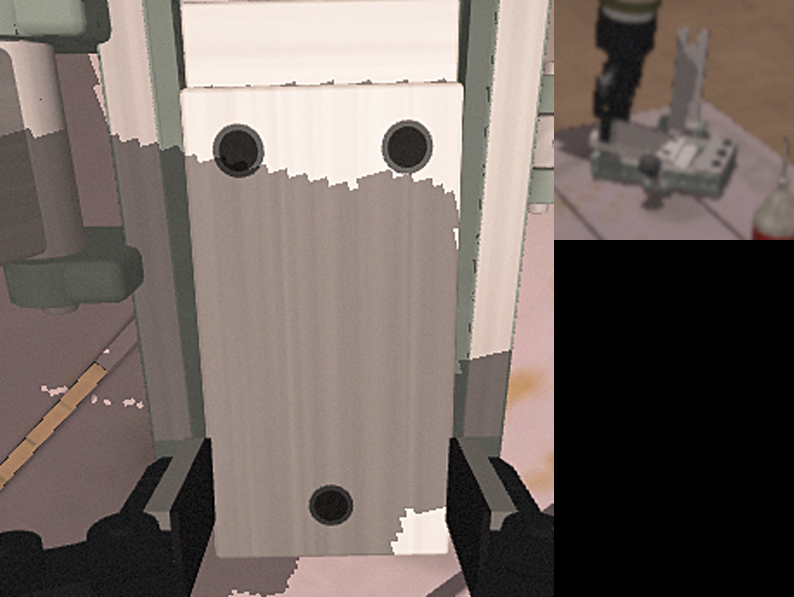

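Emit:
servo_tool:
  series:
    - {"fingers": 1, "dx": 4.8, "dy": -1.2, "dz": 0, "rx": 0, "ry": 0, "rz": 0}
    - {"fingers": 1, "dx": 0, "dy": 0, "dz": 0, "rx": 0.2, "ry": 0.8, "rz": 0}
    - {"fingers": 1, "dx": 0, "dy": 0, "dz": -1.5, "rx": 0, "ry": 0, "rz": 0}
    - {"fingers": 1, "dx": 0, "dy": 0, "dz": 0, "rx": 0, "ry": 0, "rz": 0}

```text
t: 6.03
eef_pos: [0.4575, -0.1016, 0.0417]
orientation: [-0.006, 0.989, -0.135, -0.06]
wrist_force: [-1.0, 0.3, -3.2]
grip_width: 0.0574
```

```bash
cat > q.py <<'E'
from h import *
s=sense();M=R.from_quat(s["orientation"],scalar_first=True).as_matrix()
y=np.radians(-14.5);J=np.array([[np.cos(y),np.sin(y),0],[-np.sin(y),np.cos(y),0],[0,0,1]])
print(s["t"],s["eef_pos"],"jig",J@(s["eef_pos"]-[.5158,-.1169,0])*1e3,"tilt",np.degrees(np.arcsin(-(J@M)[2,0])),"yaw",np.degrees((J@M)[1,0]),"roll",(J@M)[2,1],"Fj",J@s["wrist_force"],"T",J@s["ft_torque"],s["grip_width"])
E
python3 q.py
```

```text
6.0333 [ 0.4575 -0.1016  0.0417] jig [-60.2476   0.1808  41.719 ] tilt 6.889204258502829 yaw -1.0050618780252603 roll 0.004794325953926084 Fj [-1.0676  0.0651 -3.2157] T [ 0.0171  0.0747 -0.0152] 0.05737984762714307
```

Emit:
servo_tool:
  series:
    - {"fingers": 1, "dx": 0, "dy": 0, "dz": -1, "rx": 0, "ry": 0, "rz": 0}
    - {"fingers": 1, "dx": 0, "dy": 0, "dz": 0, "rx": 0, "ry": 0, "rz": 0}

```text
t: 6.2
eef_pos: [0.4577, -0.1017, 0.0406]
orientation: [-0.006, 0.989, -0.135, -0.06]
wrist_force: [-0.6, -0.7, -3.6]
grip_width: 0.0575
```

```bash
python3 q.py
```

```text
6.2 [ 0.4577 -0.1017  0.0406] jig [-60.1056   0.1782  40.6432] tilt 6.879934169277598 yaw -1.0043584178700924 roll 0.004801688773367108 Fj [-0.4206 -0.8448 -3.5622] T [0.0514 0.0781 0.0255] 0.05753561192378896
```

Emit:
servo_tool:
  series:
    - {"fingers": 1, "dx": 2.9, "dy": -0.8, "dz": 0, "rx": 0, "ry": 0, "rz": 0}
    - {"fingers": 1, "dx": 2.9, "dy": -0.8, "dz": 0, "rx": 0, "ry": 0, "rz": 0}
    - {"fingers": 1, "dx": 2.9, "dy": -0.8, "dz": 0, "rx": 0, "ry": 0, "rz": 0}
    - {"fingers": 1, "dx": 0, "dy": 0, "dz": 0, "rx": 0, "ry": 0, "rz": 0}

```text
t: 6.53
eef_pos: [0.4672, -0.1043, 0.0408]
orientation: [-0.006, 0.989, -0.135, -0.06]
wrist_force: [0.3, -0.5, -3.5]
grip_width: 0.0574
```

```bash
python3 q.py
```

```text
6.5333 [ 0.4672 -0.1043  0.0408] jig [-50.2269   0.0148  40.8183] tilt 6.863304520117429 yaw -1.009227556073951 roll 0.004788095318975434 Fj [ 0.3957 -0.4496 -3.4957] T [-0.0446 -0.0965  0.0312] 0.057398130756303026
```

Emit:
servo_tool:
  series:
    - {"fingers": 1, "dx": 2.9, "dy": -0.7, "dz": 0, "rx": 0, "ry": 0, "rz": 0}
    - {"fingers": 1, "dx": 2.9, "dy": -0.7, "dz": 0, "rx": 0, "ry": 0, "rz": 0}
    - {"fingers": 1, "dx": 0, "dy": 0, "dz": 0, "rx": 0, "ry": 0, "rz": 0}

```text
t: 6.78
eef_pos: [0.4738, -0.1059, 0.0408]
orientation: [-0.006, 0.989, -0.135, -0.059]
wrist_force: [0.1, -0.7, -2.5]
grip_width: 0.0577
```

```bash
python3 q.py
```

```text
6.7833 [ 0.4738 -0.1059  0.0408] jig [-43.4027   0.0871  40.8451] tilt 6.846544000030591 yaw -1.0084975276250243 roll 0.004870729315414921 Fj [ 0.2661 -0.6185 -2.5043] T [ 0.015  -0.058  -0.0002] 0.05766824815758658
```

Emit:
servo_tool:
  series:
    - {"fingers": 1, "dx": 1.5, "dy": -0.4, "dz": 0, "rx": 0, "ry": 0, "rz": 0}
    - {"fingers": 1, "dx": 1.5, "dy": -0.4, "dz": 0, "rx": 0, "ry": 0, "rz": 0}
    - {"fingers": 1, "dx": 0, "dy": 0, "dz": 0, "rx": 0, "ry": 0, "rz": 0}

```text
t: 7.03
eef_pos: [0.477, -0.1067, 0.0407]
orientation: [-0.006, 0.989, -0.135, -0.06]
wrist_force: [-0.5, 0.4, -3.3]
grip_width: 0.0575
```

```bash
python3 - <<'E'
exec(open("q.py").read())
im=grab_frame("wrist")
import pickle;pickle.dump(s,open("w6.pkl","wb"));cv2.imwrite("pics/w6full.png",im)
cv2.imwrite("pics/w6.png",cv2.resize(im[0:345,130:450],None,fx=1.73,fy=1.73,interpolation=cv2.INTER_CUBIC))
E
```

```text
7.0333 [ 0.477  -0.1067  0.0407] jig [-40.14     0.1576  40.7357] tilt 6.883204271403671 yaw -1.0049396750142567 roll 0.004726004257120506 Fj [-0.6337  0.286  -3.2985] T [ 0.0241 -0.0225  0.0286] 0.057500776430775884
```

View pics/w6.png

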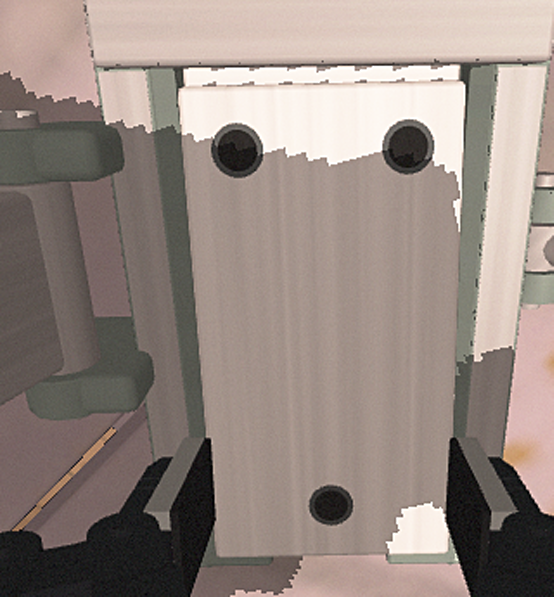

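```bash
python3 - <<'E'
from m import *
s=load("w6");y=np.radians(-14.5);ux=np.array([np.cos(y),np.sin(y)]);uy=np.array([-ux[1],ux[0]])
P=lambda u,v,z:pix("wrist",(130+u/1.73,v/1.73),z,s)
J=lambda w:1e3*np.array([ux@(w[:2]-[.5158,-.1169]),uy@(w[:2]-[.5158,-.1169])])
for z in(.041,):print("lip",J(P(185,64,z)),J(P(460,62,z)))
for z in(.036,.038,.040):print("shoulder",z,J(P(180,87,z)),J(P(465,83,z)))
for z in (.052,.055,.058):print("tail",z,J(P(216,556,z)),J(P(449,553,z)))
for z in (.034,):print("rim",J(P(240,563,z)),"walls",J(P(95,75,z)),J(P(549,70,z)),J(P(155,440,z)),J(P(503,440,z)))
E
```

```text
lip [53.5971 26.5936] [ 53.004  -28.0055]
shoulder 0.036 [49.502  29.1734] [ 49.2191 -30.3239]
shoulder 0.038 [49.4786 28.7309] [ 49.1998 -29.9026]
shoulder 0.04 [49.4552 28.2884] [ 49.1806 -29.4812]
tail 0.052 [-60.85    29.1355] [-61.2117 -30.6757]
tail 0.055 [-58.1705  28.3854] [-58.5233 -29.9519]
tail 0.058 [-55.4909  27.6354] [-55.8348 -29.2281]
rim [-79.7249  26.7754] walls [52.1436 47.1861] [ 51.4278 -48.2475] [-36.9641  46.3413] [-38.9228 -47.2399]
```

Emit:
servo_tool:
  series:
    - {"fingers": 1, "dx": 1, "dy": -0.2, "dz": 0, "rx": 0, "ry": 0, "rz": 0}
    - {"fingers": 1, "dx": 0, "dy": 0, "dz": -1.5, "rx": -0.2, "ry": -0.8, "rz": 0}
    - {"fingers": 1, "dx": 0, "dy": 0, "dz": -1.5, "rx": -0.2, "ry": -0.8, "rz": 0}
    - {"fingers": 1, "dx": 0, "dy": 0, "dz": -1, "rx": -0.1, "ry": -0.5, "rz": 0}
    - {"fingers": 1, "dx": 0, "dy": 0, "dz": 0, "rx": 0, "ry": 0, "rz": 0}

```text
t: 7.5
eef_pos: [0.4765, -0.1065, 0.0361]
orientation: [-0.004, 0.99, -0.135, -0.041]
wrist_force: [-0.3, 0.3, -2.3]
grip_width: 0.0575
```

```bash
python3 q.py
```

```text
7.5 [ 0.4765 -0.1065  0.0361] jig [-40.624    0.2473  36.0899] tilt 4.691706165599994 yaw -1.01904844714522 roll 0.003220513164418991 Fj [-0.335   0.1792 -2.3008] T [0.0403 0.1347 0.0254] 0.05749317075243182
```

Emit:
servo_tool:
  series:
    - {"fingers": 1, "dx": 1.5, "dy": -0.4, "dz": 0, "rx": 0, "ry": 0, "rz": 0}
    - {"fingers": 1, "dx": 0.3, "dy": 0, "dz": -1.5, "rx": -0.2, "ry": -0.8, "rz": 0}
    - {"fingers": 1, "dx": 0.3, "dy": 0, "dz": -1.5, "rx": -0.2, "ry": -0.6, "rz": 0}
    - {"fingers": 1, "dx": 0, "dy": 0, "dz": 0, "rx": 0, "ry": 0, "rz": 0}

```text
t: 7.83
eef_pos: [0.4764, -0.1062, 0.0327]
orientation: [-0.003, 0.99, -0.135, -0.03]
wrist_force: [-1.7, 0.4, -2.9]
grip_width: 0.0571
```

```bash
python3 q.py
```

```text
7.8333 [ 0.4764 -0.1062  0.0327] jig [-40.783    0.4992  32.6776] tilt 3.497403242050482 yaw -1.0550362019370014 roll 0.0030549191817708385 Fj [-1.79   -0.0268 -2.8743] T [-0.1071  0.2264 -0.0519] 0.057105059345391035
```

Emit:
servo_tool:
  series:
    - {"fingers": -0.7, "dx": 0, "dy": 0, "dz": 0, "rx": 0, "ry": 0, "rz": 0}
    - {"fingers": -0.7, "dx": 0, "dy": 0, "dz": 0, "rx": 0, "ry": 0, "rz": 0}
    - {"fingers": -0.7, "dx": 0, "dy": 0, "dz": 0, "rx": 0, "ry": 0, "rz": 0}
    - {"fingers": -0.7, "dx": 0, "dy": 0, "dz": 10, "rx": -0.6, "ry": -2, "rz": 1}
    - {"fingers": -0.7, "dx": 0, "dy": 0, "dz": 20, "rx": -0.3, "ry": -1.4, "rz": 0}
    - {"fingers": -0.7, "dx": 0, "dy": 0, "dz": 20, "rx": 0, "ry": 0, "rz": 0}
    - {"fingers": 1, "dx": 0, "dy": 0, "dz": 0, "rx": 0, "ry": 0, "rz": 0}
    - {"fingers": 1, "dx": 0, "dy": 0, "dz": 0, "rx": 0, "ry": 0, "rz": 0}

```text
t: 8.5
eef_pos: [0.4813, -0.1079, 0.0866]
orientation: [0.003, 0.992, -0.126, 0.007]
wrist_force: [0.4, 0.3, -0.8]
grip_width: 0.0496
```

```bash
python3 - <<'E'
exec(open("q.py").read())
im=grab_frame("wrist")
import pickle;pickle.dump(s,open("w7.pkl","wb"));cv2.imwrite("pics/w7full.png",im)
cv2.imwrite("pics/w7.png",cv2.resize(im[0:345,130:510],None,fx=1.73,fy=1.73,interpolation=cv2.INTER_CUBIC))
E
```

```text
8.5 [ 0.4813 -0.1079  0.0866] jig [-35.6224   0.0733  86.5863] tilt -0.8180474295871693 yaw 0.04648019279481644 roll 0.0043415057630736545 Fj [ 0.3114  0.3835 -0.8493] T [-0.01    0.0342  0.0711] 0.049564905037983505
```

View pics/w7.png

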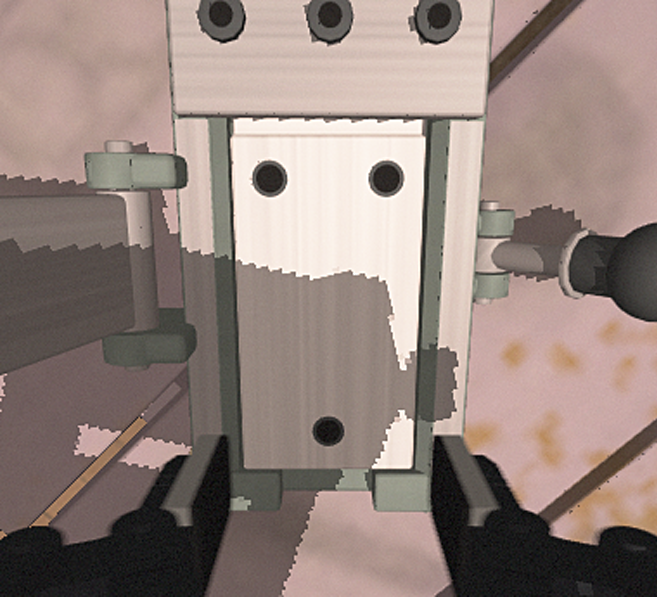

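```bash
python3 - <<'E'
from m import *
s=load("w7");y=np.radians(-14.5);ux=np.array([np.cos(y),np.sin(y)]);uy=np.array([-ux[1],ux[0]])
P=lambda u,v,z:pix("wrist",(130+u/1.73,v/1.73),z,s)
J=lambda w:1e3*np.array([ux@(w[:2]-[.5158,-.1169]),uy@(w[:2]-[.5158,-.1169])])
print("lip",J(P(172,116,.041)),J(P(488,117,.041)))
for u,v in [(232,136),(424,136),(242,469),(414,469)]: print("plate",J(P(u,v,.036)))
print("rim top corner",J(P(230,471,.034)),J(P(428,471,.034)),J(P(230,511,.034)),J(P(428,511,.034)),"walls",J(P(174,120,.034)),J(P(487,120,.034)),J(P(191,430,.034)),J(P(466,430,.034)))
E
```

```text
lip [52.9796 45.4516] [ 52.7699 -47.3297]
plate [47.8156 28.8509]
plate [ 47.8483 -29.4841]
plate [-63.1233  30.1177]
plate [-63.2615 -30.6379]
rim top corner [-64.8948  34.7359] [-65.057  -35.9942] [-80.8868  35.4411] [-81.0814 -36.6994] walls [52.5494 46.598 ] [ 52.614  -48.8418] [-49.1128  47.6704] [-49.2954 -48.6351]
```

Emit:
servo_tool:
  series:
    - {"fingers": 1, "dx": -5, "dy": 1, "dz": 0, "rx": 0.2, "ry": 0.8, "rz": 0}
    - {"fingers": 1, "dx": -4, "dy": 1, "dz": 0, "rx": 0, "ry": 0, "rz": 0}
    - {"fingers": 1, "dx": 0, "dy": 0, "dz": -15, "rx": 0, "ry": 0, "rz": 0}
    - {"fingers": 1, "dx": 0, "dy": 0, "dz": -12, "rx": 0, "ry": 0, "rz": 0}
    - {"fingers": 1, "dx": 0, "dy": 0, "dz": -8, "rx": 0, "ry": 0, "rz": 0}
    - {"fingers": 1, "dx": 0, "dy": 0, "dz": 0, "rx": 0, "ry": 0, "rz": 0}

```text
t: 9.05
eef_pos: [0.4701, -0.1052, 0.0473]
orientation: [0.001, 0.992, -0.126, -0.003]
wrist_force: [-0.8, -0.5, -0.7]
grip_width: -0.0002
```

```bash
python3 q.py
```

```text
9.05 [ 0.4701 -0.1052  0.0473] jig [-47.1574  -0.0621  47.2752] tilt 0.35225975285858313 yaw 0.06096681356915133 roll 0.0036364829340407687 Fj [-0.6025 -0.6773 -0.7221] T [-0.0349 -0.0406  0.0468] -0.0002070657337501154
```

Emit:
servo_tool:
  series:
    - {"fingers": 1, "dx": 0, "dy": 0, "dz": -4, "rx": 0, "ry": 0, "rz": 0}
    - {"fingers": 1, "dx": 0, "dy": 0, "dz": -3, "rx": 0, "ry": 0, "rz": 0}
    - {"fingers": 1, "dx": 0, "dy": 0, "dz": 0, "rx": 0, "ry": 0, "rz": 0}

```text
t: 9.3
eef_pos: [0.4698, -0.105, 0.0394]
orientation: [0.001, 0.992, -0.126, -0.004]
wrist_force: [-0.4, 0.2, 0.5]
grip_width: 0.0001
```

Emit:
servo_tool:
  series:
    - {"fingers": 1, "dx": 0, "dy": 0, "dz": -2, "rx": 0, "ry": 0, "rz": 0}
    - {"fingers": 1, "dx": 0, "dy": 0, "dz": -1, "rx": 0, "ry": 0, "rz": 0}
    - {"fingers": 1, "dx": 0, "dy": 0, "dz": 0, "rx": 0, "ry": 0, "rz": 0}

```text
t: 9.55
eef_pos: [0.4701, -0.1052, 0.0367]
orientation: [0.001, 0.992, -0.126, -0.003]
wrist_force: [0.7, 0.1, 0.2]
grip_width: -0.0001
```

Emit:
servo_tool:
  series:
    - {"fingers": 1, "dx": 0, "dy": 0, "dz": -1.5, "rx": 0, "ry": 0, "rz": 0}
    - {"fingers": 1, "dx": 0, "dy": 0, "dz": -1, "rx": 0, "ry": 0, "rz": 0}
    - {"fingers": 1, "dx": 0, "dy": 0, "dz": -1, "rx": 0, "ry": 0, "rz": 0}

```text
t: 9.8
eef_pos: [0.4703, -0.1053, 0.036]
orientation: [0.002, 0.992, -0.125, -0.002]
wrist_force: [-3.9, 1.1, 11.8]
grip_width: 0.0003
```

Emit:
servo_tool:
  series:
    - {"fingers": 1, "dx": 0, "dy": 0, "dz": 30, "rx": 0, "ry": 0, "rz": 0}
    - {"fingers": 1, "dx": 0, "dy": 0, "dz": 35, "rx": 0, "ry": 0, "rz": 0}
    - {"fingers": 1, "dx": 0, "dy": 0, "dz": 35, "rx": 0, "ry": 0, "rz": 0}
    - {"fingers": 1, "dx": 0, "dy": 0, "dz": 35, "rx": 0, "ry": 0, "rz": 0}
    - {"fingers": 1, "dx": 0, "dy": 0, "dz": 30, "rx": 0, "ry": 0, "rz": 0}
    - {"fingers": 1, "dx": 15, "dy": 22, "dz": 2, "rx": 0, "ry": 0, "rz": 0}
    - {"fingers": 1, "dx": 15, "dy": 22, "dz": 0, "rx": 0, "ry": 0, "rz": 0}
    - {"fingers": 1, "dx": 15, "dy": 22, "dz": 0, "rx": 0, "ry": 0, "rz": 0}
    - {"fingers": 1, "dx": 15, "dy": 22, "dz": 0, "rx": 0, "ry": 0, "rz": 0}
    - {"fingers": 1, "dx": 15, "dy": 22, "dz": 0, "rx": 0, "ry": 0, "rz": 0}
    - {"fingers": 1, "dx": 15, "dy": 22, "dz": 0, "rx": 0, "ry": 0, "rz": 0}
    - {"fingers": 1, "dx": 0, "dy": 0, "dz": 0, "rx": 0, "ry": 0, "rz": 0}

```text
t: 10.8
eef_pos: [0.5617, 0.033, 0.2157]
orientation: [0.002, 0.992, -0.128, 0.001]
wrist_force: [0.3, -0.2, -0.5]
grip_width: -0.0001
```

```bash
cat >> q.py <<'E'
E
python3 - <<'E'
exec(open("q.py").read())
def W(j): return J.T@np.array(j)+np.array([.5158,-.1169,0])
for phi in (1.6,1.8,2.0): print(phi,"leaf end in top0 crop",(proj("top",W([.010,.062-.128*np.cos(phi),.042+.128*np.sin(phi)]))-[180,135])*3.6)
for l in (.6,.85): print(l,"knob",(proj("top",W([.010,-.056-.06*np.sin(l),.014+.06*np.cos(l)]))-[180,135])*3.6)
E
```

```text
10.8 [0.5617 0.033  0.2157] jig [  6.8631 156.5999 215.7281] tilt -0.19362716384101122 yaw -0.17755754316238775 roll 0.0038591111541970203 Fj [ 0.3315 -0.1578 -0.4703] T [-0.0214  0.0075 -0.0001] -0.00012281858948935237
1.6 leaf end in top0 crop [101.6869 127.5417]
1.8 leaf end in top0 crop [ 61.9014 117.6481]
2.0 leaf end in top0 crop [ 26.5898 109.5042]
0.6 knob [368.2848 208.261 ]
0.85 knob [385.7196 213.7522]
```

Emit:
servo_tool:
  series:
    - {"fingers": 1, "dx": 3, "dy": -1, "dz": -30, "rx": 0, "ry": 0, "rz": 0}
    - {"fingers": 1, "dx": 0, "dy": 0, "dz": -30, "rx": 0, "ry": 0, "rz": 0}
    - {"fingers": 1, "dx": 0, "dy": 0, "dz": -26, "rx": 0, "ry": 0, "rz": 0}
    - {"fingers": 1, "dx": -3, "dy": -11.5, "dz": 0, "rx": 0, "ry": 0, "rz": 0}
    - {"fingers": 1, "dx": -3, "dy": -11.5, "dz": 0, "rx": 0, "ry": 0, "rz": 0}
    - {"fingers": 1, "dx": -3, "dy": -11.5, "dz": 0, "rx": 0, "ry": 0, "rz": 0}
    - {"fingers": 1, "dx": -2.5, "dy": -10, "dz": 0, "rx": 0, "ry": 0, "rz": 0}
    - {"fingers": 1, "dx": -2.5, "dy": -10, "dz": 0, "rx": 0, "ry": 0, "rz": 0}
    - {"fingers": 1, "dx": -2.5, "dy": -10, "dz": 0, "rx": 0, "ry": 0, "rz": 0}

```text
t: 11.55
eef_pos: [0.5484, -0.0379, 0.134]
orientation: [0.003, 0.992, -0.126, 0.008]
wrist_force: [-0.7, 1.3, -0.9]
grip_width: 0.0002
```

```bash
python3 q.py
```

```text
11.55 [ 0.5484 -0.0379  0.134 ] jig [ 11.7577  84.641  133.9691] tilt -0.8993778475081822 yaw 0.05653245959629261 roll 0.003082138916306457 Fj [-0.9704  1.078  -0.8963] T [ 0.259   0.2648 -0.0428] 0.00017095982382632564
```

Emit:
servo_tool:
  series:
    - {"fingers": 1, "dx": -2.5, "dy": -10, "dz": 0, "rx": 0, "ry": 0, "rz": 0}
    - {"fingers": 1, "dx": -2.5, "dy": -10, "dz": 0, "rx": 0, "ry": 0, "rz": 0}
    - {"fingers": 1, "dx": -2.5, "dy": -10, "dz": 0, "rx": 0, "ry": 0, "rz": 0}
    - {"fingers": 1, "dx": -2.5, "dy": -10, "dz": 0, "rx": 0, "ry": 0, "rz": 0}
    - {"fingers": 1, "dx": -2.5, "dy": -10, "dz": 0, "rx": 0, "ry": 0, "rz": 0}
    - {"fingers": 1, "dx": -2.5, "dy": -10, "dz": 0, "rx": 0, "ry": 0, "rz": 0}

```text
t: 12.05
eef_pos: [0.5319, -0.1057, 0.1361]
orientation: [0.003, 0.992, -0.126, 0.009]
wrist_force: [-0.0, 0.9, -0.3]
grip_width: -0.0003
```

```bash
python3 q.py
```

```text
12.05 [ 0.5319 -0.1057  0.1361] jig [ 12.7742  14.8966 136.107 ] tilt -1.1071562054735757 yaw -0.029189552412880727 roll 0.0035363737811764506 Fj [-0.2485  0.8925 -0.2906] T [0.0733 0.0318 0.0655] -0.0003271743326446961
```

Emit:
servo_tool:
  series:
    - {"fingers": 1, "dx": -5, "dy": -12, "dz": 0, "rx": 0.3, "ry": 1.1, "rz": 0}
    - {"fingers": 1, "dx": -4, "dy": -12, "dz": -3, "rx": 0, "ry": 0, "rz": 0}
    - {"fingers": 1, "dx": -3, "dy": -12, "dz": -6, "rx": 0, "ry": 0, "rz": 0}
    - {"fingers": 1, "dx": -3, "dy": -11, "dz": -10, "rx": 0, "ry": 0, "rz": 0}
    - {"fingers": 1, "dx": 0, "dy": 0, "dz": -15, "rx": 0, "ry": 0, "rz": 0}
    - {"fingers": 1, "dx": 0, "dy": 0, "dz": -15, "rx": 0, "ry": 0, "rz": 0}
    - {"fingers": 1, "dx": 0, "dy": 0, "dz": -10, "rx": 0, "ry": 0, "rz": 0}

```text
t: 12.63
eef_pos: [0.5157, -0.1631, 0.0774]
orientation: [0.004, 0.992, -0.128, 0.002]
wrist_force: [-0.1, -0.6, 0.4]
grip_width: -0.0001
```

```bash
python3 q.py
```

```text
12.6333 [ 0.5157 -0.1631  0.0774] jig [ 11.4307 -44.7721  77.3999] tilt -0.2942309616262824 yaw -0.15333049538542157 roll 0.007110792702923671 Fj [ 0.0974 -0.6113  0.4448] T [-0.0391  0.0584 -0.0492] -7.915940933515408e-05
```

Emit:
servo_tool:
  series:
    - {"fingers": 1, "dx": 1, "dy": 9, "dz": -5, "rx": 0.4, "ry": 0.2, "rz": 0}
    - {"fingers": 1, "dx": 0, "dy": 0, "dz": -10, "rx": 0, "ry": 0, "rz": 0}
    - {"fingers": 1, "dx": 0, "dy": 0, "dz": -7, "rx": 0, "ry": 0, "rz": 0}
    - {"fingers": 1, "dx": 0, "dy": 0, "dz": -4, "rx": 0, "ry": 0, "rz": 0}
    - {"fingers": 1, "dx": 0, "dy": 0, "dz": 0, "rx": 0, "ry": 0, "rz": 0}

```text
t: 13.05
eef_pos: [0.5157, -0.1543, 0.0485]
orientation: [-0.0, 0.992, -0.128, -0.002]
wrist_force: [0.0, -0.5, 0.2]
grip_width: -0.0001
```

```bash
python3 q.py
```

```text
13.05 [ 0.5157 -0.1543  0.0485] jig [  9.222  -36.2138  48.5058] tilt 0.23305958537250998 yaw -0.1900158438098759 roll -8.97339365641004e-05 Fj [ 0.1251 -0.4367  0.2074] T [-0.0428  0.0154 -0.0433] -6.676387899305918e-05
```

Emit:
servo_tool:
  series:
    - {"fingers": 1, "dx": 0, "dy": 0, "dz": -1.5, "rx": 0, "ry": 0, "rz": 0}
    - {"fingers": 1, "dx": 0, "dy": 0, "dz": -1, "rx": 0, "ry": 0, "rz": 0}
    - {"fingers": 1, "dx": 0, "dy": 0, "dz": -1, "rx": 0, "ry": 0, "rz": 0}
    - {"fingers": 1, "dx": 0, "dy": 0, "dz": -1, "rx": 0, "ry": 0, "rz": 0}

```text
t: 13.38
eef_pos: [0.516, -0.1543, 0.0469]
orientation: [0.0, 0.992, -0.127, -0.001]
wrist_force: [-2.8, 0.8, 7.8]
grip_width: -0.0001
```

Emit:
servo_tool:
  series:
    - {"fingers": 1, "dx": 0, "dy": 0, "dz": 25, "rx": 0, "ry": 0, "rz": 0}
    - {"fingers": 1, "dx": 0, "dy": 0, "dz": 30, "rx": 0, "ry": 0, "rz": 0}
    - {"fingers": 1, "dx": 0, "dy": 0, "dz": 25, "rx": 0, "ry": 0, "rz": 0}
    - {"fingers": 1, "dx": -6, "dy": -22, "dz": 0, "rx": 0, "ry": 0, "rz": 0}
    - {"fingers": 1, "dx": -6, "dy": -22, "dz": 0, "rx": 0, "ry": 0, "rz": 0}
    - {"fingers": 1, "dx": -6, "dy": -22, "dz": 0, "rx": 0, "ry": 0, "rz": 0}
    - {"fingers": 1, "dx": -6, "dy": -22, "dz": 0, "rx": 0, "ry": 0, "rz": 0}
    - {"fingers": 1, "dx": -5, "dy": -22, "dz": 0, "rx": 0, "ry": 0, "rz": 0}
    - {"fingers": 1, "dx": 0, "dy": 0, "dz": 0, "rx": 0, "ry": 0, "rz": 0}

```text
t: 14.13
eef_pos: [0.4864, -0.2679, 0.1365]
orientation: [0.003, 0.992, -0.125, 0.003]
wrist_force: [0.4, -0.1, 1.0]
grip_width: 0.0003
```

```bash
python3 - <<'E'
exec(open("q.py").read())
im=grab_frame("wrist");t=grab_frame("top")
import pickle;pickle.dump(s,open("w8.pkl","wb"));cv2.imwrite("pics/w8full.png",im);cv2.imwrite("pics/t8.png",t)
E
```

```text
14.1333 [ 0.4864 -0.2679  0.1365] jig [   9.3612 -153.5016  136.5012] tilt -0.37352013942492 yaw 0.14773646229017187 roll 0.0049467320652702585 Fj [ 0.4177 -0.0306  1.0048] T [-0.0291 -0.0163 -0.0516] 0.00025450412897449456
```

Emit:
servo_tool:
  series:
    - {"fingers": 1, "dx": 0.5, "dy": 0, "dz": -30, "rx": 0.3, "ry": 0.4, "rz": 0}
    - {"fingers": 1, "dx": 0, "dy": 0, "dz": -30, "rx": 0, "ry": 0, "rz": 0}
    - {"fingers": 1, "dx": 0, "dy": 0, "dz": -24, "rx": 0, "ry": 0, "rz": 0}
    - {"fingers": 1, "dx": 1, "dy": 4, "dz": 0, "rx": 0, "ry": 0, "rz": 0}
    - {"fingers": 1, "dx": 2, "dy": 7.7, "dz": 0, "rx": 0, "ry": 0, "rz": 0}
    - {"fingers": 1, "dx": 2, "dy": 7.7, "dz": 0, "rx": 0, "ry": 0, "rz": 0}
    - {"fingers": 1, "dx": 2, "dy": 7.7, "dz": 0, "rx": 0, "ry": 0, "rz": 0}
    - {"fingers": 1, "dx": 2, "dy": 7.7, "dz": 0, "rx": 0, "ry": 0, "rz": 0}

```text
t: 14.9
eef_pos: [0.5009, -0.2258, 0.0575]
orientation: [0.005, 0.993, -0.122, 0.004]
wrist_force: [-1.5, -6.0, 6.2]
grip_width: -0.0002
```

```bash
python3 q.py
```

```text
14.9 [ 0.5009 -0.2258  0.0575] jig [  12.8291 -109.2135   57.5461] tilt -0.5648440641683115 yaw 0.5250315238886506 roll 0.008706260076535409 Fj [ 0.0683 -6.185   6.2018] T [-0.8446 -0.0283 -0.004 ] -0.00021296797804430006
```

Emit:
servo_tool:
  series:
    - {"fingers": 1, "dx": -6, "dy": -12, "dz": 0, "rx": 0, "ry": 0, "rz": 0}
    - {"fingers": 1, "dx": -1, "dy": -5, "dz": 0, "rx": 0.5, "ry": 0.5, "rz": -0.5}
    - {"fingers": 1, "dx": 0, "dy": 0, "dz": -10, "rx": 0, "ry": 0, "rz": 0}
    - {"fingers": 1, "dx": 0, "dy": 0, "dz": -5, "rx": 0, "ry": 0, "rz": 0}
    - {"fingers": 1, "dx": 0, "dy": 0, "dz": 0, "rx": 0, "ry": 0, "rz": 0}

```text
t: 15.32
eef_pos: [0.4962, -0.2421, 0.0466]
orientation: [0.003, 0.992, -0.125, 0.003]
wrist_force: [-0.3, -0.1, 0.2]
grip_width: -0.0
```

```bash
python3 - <<'E'
exec(open("q.py").read())
im=grab_frame("wrist");t=grab_frame("top");sd=grab_frame("side")
a=cv2.resize(im,None,fx=.85,fy=.85,interpolation=cv2.INTER_AREA)
b=crop(sd,300,120,90,110,2.8)
a=cv2.copyMakeBorder(a,0,0,0,b.shape[1],cv2.BORDER_CONSTANT)
a[:b.shape[0],-b.shape[1]:]=b
cv2.imwrite("pics/w9.png",a);print(a.shape)
E
```

```text
15.3167 [ 0.4962 -0.2421  0.0466] jig [  12.3577 -126.0961   46.5596] tilt -0.39380572299187266 yaw 0.13615492621878075 roll 0.005092863418793896 Fj [-0.2806 -0.2121  0.1721] T [0.0231 0.0132 0.0325] -1.6797438070545668e-05
(340, 796, 3)
```

View pics/w9.png

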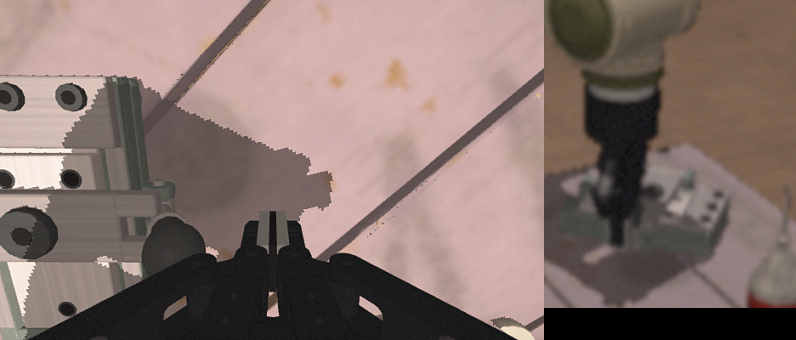

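```bash
cat > knob.py <<'E'
exec(open("q.py").read())
def W(j): return J.T@np.array(j)+np.array([.5158,-.1169,0])
for l in (-.05,0,.2,.3,.4,.5,.6,.7,.85): print(l,"knob px",proj("wrist",W([.010,-.056-.06*np.sin(l),.014+.06*np.cos(l)]),s))
E
python3 knob.py
```

```text
15.4667 [ 0.4964 -0.2421  0.0473] jig [  12.5663 -126.0393   47.2533] tilt -0.4286372103564105 yaw 0.16043224451442092 roll 0.005418232965986657 Fj [-1.3897  0.2741 -0.3663] T [ 0.0059 -0.0193 -0.0409] 9.228128953818979e-05
-0.05 knob px [125.7103 304.4494]
0 knob px [133.584  304.5483]
0.2 knob px [166.6046 302.766 ]
0.3 knob px [183.3584 300.6309]
0.4 knob px [199.7756 297.7552]
0.5 knob px [215.5194 294.2327]
0.6 knob px [230.3015 290.1707]
0.7 knob px [243.8903 285.6832]
0.85 knob px [261.6786 278.4024]
```

Emit:
servo_tool:
  series:
    - {"fingers": 1, "dx": 0.5, "dy": 8, "dz": 0, "rx": 0.2, "ry": 0.3, "rz": 0}
    - {"fingers": 1, "dx": 1.3, "dy": 7, "dz": 0, "rx": 0, "ry": 0, "rz": 0}
    - {"fingers": 1, "dx": 1.3, "dy": 5, "dz": -0.5, "rx": 0, "ry": 0, "rz": 0}
    - {"fingers": 1, "dx": 1.3, "dy": 5, "dz": -0.5, "rx": 0, "ry": 0, "rz": 0}
    - {"fingers": 1, "dx": 1.3, "dy": 5, "dz": -0.5, "rx": 0, "ry": 0, "rz": 0}
    - {"fingers": 1, "dx": 1.3, "dy": 5, "dz": -0.5, "rx": 0, "ry": 0, "rz": 0}

```text
t: 15.97
eef_pos: [0.5044, -0.2047, 0.0459]
orientation: [0.003, 0.992, -0.125, 0.001]
wrist_force: [-0.4, -0.7, 0.4]
grip_width: -0.0
```

```bash
python3 q.py
```

```text
15.9667 [ 0.5044 -0.2047  0.0459] jig [ 10.9644 -87.8037  45.9126] tilt -0.16573711378708766 yaw 0.14611134679923113 roll 0.004953537875406848 Fj [-0.2559 -0.745   0.3667] T [-0.2017 -0.0066 -0.0108] -2.9994821512092397e-05
```

Emit:
servo_tool:
  series:
    - {"fingers": 1, "dx": 0.3, "dy": 1, "dz": 5, "rx": 0, "ry": 0, "rz": 0}
    - {"fingers": 1, "dx": 0.4, "dy": 1.5, "dz": 0, "rx": 0, "ry": 0, "rz": 0}
    - {"fingers": 1, "dx": 0.4, "dy": 1.5, "dz": 0, "rx": 0, "ry": 0, "rz": 0}
    - {"fingers": 1, "dx": 0, "dy": 0, "dz": 0, "rx": 0, "ry": 0, "rz": 0}

```text
t: 16.3
eef_pos: [0.5057, -0.1984, 0.0513]
orientation: [0.002, 0.992, -0.124, 0.001]
wrist_force: [-0.4, 0.3, -0.3]
grip_width: -0.0002
```

```bash
python3 knob.py; python3 - <<'E'
from h import *
im=grab_frame("wrist");g=cv2.cvtColor(im,cv2.COLOR_BGR2GRAY)
cv2.imwrite("pics/w10full.png",im)
print(g[230:345:8,80:230:6])
E
```

```text
16.3 [ 0.5057 -0.1984  0.0513] jig [ 10.6554 -81.3961  51.2763] tilt -0.11103335543926844 yaw 0.2428332645693932 roll 0.004232632971406955 Fj [-0.479   0.1459 -0.3051] T [-0.1194 -0.0322  0.0197] -0.00022465890272789092
-0.05 knob px [245.9924 294.3462]
0 knob px [253.6973 294.4541]
0.2 knob px [284.7479 292.8533]
0.3 knob px [299.8049 290.8894]
0.4 knob px [314.122  288.2303]
0.5 knob px [327.4283 284.9614]
0.6 knob px [339.5059 281.181 ]
0.7 knob px [350.1944 276.9938]
0.85 knob px [363.4122 270.1804]
[[105 101 102 104 103 104 105 102 104 103 107 103 106 108 107 105 103 107
  110 107 107 108 106 108 109]
 [103 105 107 101 103 103 103 116  44  36  39  40  51 106 104 106 105 106
  111 106 108 108 103 107 106]
 [105 103 106 107 104 107  43  56  52  55  51  59  50  43 116 107 106 107
  106 109 107 107 110 108 111]
 [108 110 108 108 104  56  55  51  54  54  53  56  60  52  45 109 108 104
  111 109 109 109 108 107 113]
 [105 104 105 105 109  56  55  51  10  25  24  54  52  49  52  30 105 106
  106 102  97 104  99 102 102]
 [105  99 107 101 104  51  51  50  21  37  30  22  51  55  53  33 
[... 284 characters left out ...]
11  44  42  42 108 101 107 107 107 102
  103 103 104 103  42  52  49]
 [104 107  88  78 139 138 141 138 255 235 236 235 236 237 239 236 237 244
  114 139 141 139  95  50  26]
 [103 108  86  80  67 143 140 143 136 249 244 238 239 234 239 233 234 237
  235 236 244  22  29  21  24]
 [102 104 105  82  79 143 138 140 138 138 138 144 140 120 139 231 233 238
  255  21  25  25  24  27  19]
 [107 107 106  78  82 139 143 138 142 136 140 142 144 135 143 142  11  23
   22  25  23  28  20  23  23]
 [104 102 106  82  77 139 139 142 141 136 133 140 134  87  32  22  21  27
   25  22  27  27  24  21  26]
 [ 87 102 109 108  80  69 140 138 138 138 148  14  29  23  26  23  25  24
   25  24  25  30  38  17  35]]
```

Emit:
servo_tool:
  series:
    - {"fingers": 1, "dx": -2.5, "dy": -10, "dz": 0, "rx": 0, "ry": 0, "rz": 0}
    - {"fingers": 1, "dx": -5, "dy": -17, "dz": 0, "rx": 0, "ry": 0, "rz": 0}
    - {"fingers": 1, "dx": -5, "dy": -17, "dz": 20, "rx": 0, "ry": 0, "rz": 0}
    - {"fingers": 1, "dx": -10, "dy": -10, "dz": 35, "rx": 0, "ry": 0, "rz": 0}
    - {"fingers": 1, "dx": -25, "dy": 0, "dz": 35, "rx": 0, "ry": 0, "rz": 0}
    - {"fingers": 1, "dx": -25, "dy": 0, "dz": 20, "rx": 0, "ry": 0, "rz": 0}
    - {"fingers": 1, "dx": 0, "dy": 0, "dz": 0, "rx": 0, "ry": 0, "rz": 0}

```text
t: 16.93
eef_pos: [0.4285, -0.258, 0.1624]
orientation: [0.001, 0.992, -0.124, -0.002]
wrist_force: [0.4, 0.6, -0.0]
grip_width: 0.0001
```

```bash
python3 knob.py; python3 - <<'E'
from h import *
im=grab_frame("wrist");g=cv2.cvtColor(im,cv2.COLOR_BGR2GRAY)
cv2.imwrite("pics/w11full.png",im)
c=cv2.HoughCircles(cv2.medianBlur(g,5),cv2.HOUGH_GRADIENT,1,20,param1=100,param2=18,minRadius=10,maxRadius=40)
for a in (c[0][:14] if c is not None else []): print(a,g[int(a[1]),int(a[0])])
E
```

```text
16.9333 [ 0.4285 -0.258   0.1624] jig [ -49.2178 -158.4769  162.4438] tilt 0.1995014507086128 yaw 0.23512009620191976 roll 0.0019967973991935613 Fj [ 0.2491  0.6347 -0.0309] T [-0.067  -0.0849 -0.0418] 0.00013203397228526097
-0.05 knob px [155.7067 119.6602]
0 knob px [160.321 119.683]
0.2 knob px [179.5819 119.6459]
0.3 knob px [189.3949 119.5519]
0.4 knob px [199.1027 119.4107]
0.5 knob px [208.5449 119.2257]
0.6 knob px [217.5749 119.0015]
0.7 knob px [226.0647 118.7431]
0.85 knob px [237.5574 118.3034]
[159.5 112.5  27.2] 46
[ 92.5 113.5  18.8] 38
[477.5 249.5  26.6] 174
[389.5 278.5  32.7] 62
[607.5 285.5  11. ] 59
[378.5 252.5  18.8] 81
[548.5 354.5  14.5] 65
[130.5  10.5  11.6] 39
[84.5 13.5 11.8] 42
[39.5 13.5 11.6] 38
```

```bash
python3 - <<'E'
exec(open("q.py").read())
def W(j): return J.T@np.array(j)+np.array([.5158,-.1169,0])
print("bush",proj("wrist",W([.010,0,.054]),s))
for x in (.059,.070,.081):print(proj("wrist",W([x,0,.0455]),s))
for y in(.03,0,-.03):print("screws",[proj("wrist",W([x,y,.0455]),s) for x in(.07,.075)])
c=cv2.HoughCircles(cv2.medianBlur(cv2.cvtColor(cv2.imread("pics/w11full.png"),6),5),cv2.HOUGH_GRADIENT,1,20,param1=100,param2=18,minRadius=6,maxRadius=30)
t=grab_frame("top");g=cv2.cvtColor(t,6)
for l in(-.05,0,.1,.2,.42):print(l,proj("top",W([.010,-.056-.06*np.sin(l),.014+.06*np.cos(l)])))
print("bush top",proj("top",W([.010,0,.054])))
print(g[184:204,244:292:2])
E
```

```text
16.9833 [ 0.4296 -0.258   0.1612] jig [ -48.092  -158.2122  161.1856] tilt 0.20071975208502157 yaw 0.2156262120498262 roll 0.0014243355142757438 Fj [-0.0374  0.0227  0.2634] T [ 0.0136 -0.0134 -0.0322] 0.0003077736304984483
bush [ 92.2076 119.6484]
[86.7769 44.8446]
[83.6875 26.9774]
[80.5138  8.6233]
screws [array([38.8086, 26.8   ]), array([37.1001, 18.5146])]
screws [array([83.6875, 26.9774]), array([82.2556, 18.6962])]
screws [array([128.5333,  27.1546]), array([127.3775,  18.8776])]
-0.05 [266.7484 188.5345]
0 [267.9832 188.852 ]
0.1 [270.4693 189.5039]
0.2 [272.9532 190.172 ]
0.42 [278.2688 191.6603]
bush top [246.1614 183.757 ]
[[ 62  44  44  63  79 123 132 133 133 129 104  74  63  72  75  57  69 104
  123 124 121 120 117 115]
 [ 64  50  50  64  80 122 132 132 133 121  84  57  54  54  55  59  89 118
  126 125 122 121 119 115]
 [ 66  59  59  68  86 124 131 131 131 109  65  55  53  47  54  72 108 125
  126 125 123 122 120 113]
 [ 71  65  65  70  98 127 131 132 129  96  54  54  52  47  62  91 120 127
  128 126 125 123 119 104]
 [ 84  72  72  79 111 130 131 131 127  86  50  49  48
[... 863 characters left out ...]
65 166 168 166 163 146  86  52  65 106 126 128 128 128 128 128 124
  100  91 118 128 128 127]
 [167 166 167 167 167 162 131  74  55  86 119 128 128 128 128 128 128 114
   89 105 128 131 130 128]
 [167 165 167 166 167 159 114  66  68 105 126 128 128 128 128 128 123  99
   93 121 133 132 130 128]
 [167 166 168 167 166 155 104  67  89 120 128 128 128 127 128 126 111  88
  108 132 135 134 131 130]
 [167 166 168 166 163 147  96  79 108 126 128 128 128 128 127 120  96  89
  122 136 136 135 133 130]
 [167 166 168 165 153 128  92  98 121 128 128 128 128 128 125 107  85 104
  132 138 137 136 134 131]
 [166 166 168 160 135 107  98 115 127 129 128 128 129 127 118  90  90 120
  135 138 138 137 135 132]]
```

```bash
python3 - <<'E'
from h import *
a=cv2.imread("pics/top0.png");b=grab_frame("top")
for n,(u,v) in dict(oil=(318,133),tin=(433,241),sand=(363,137),tape=(325,263)).items():
    print(n,cv2.phaseCorrelate(*[np.float32(cv2.cvtColor(i[v-20:v+20,u-20:u+20],6)) for i in (a,b)]))
print(sense()["wrist_force"]); job_done()
E
```

```text
oil ((-0.01076481053661027, 0.014248756113190097), 1.008027463555336)
tin ((-0.02402073169079344, 0.004530294066309892), 1.0000647044181823)
sand ((0.07135792329117052, 0.050887649767862086), 0.9942235209047794)
tape ((-0.025505287997791726, 0.26238348246891263), 0.6010001793503761)
[0.0527 0.1767 0.0111]
the job is handed in; nothing more can be done
```

I loaded the plate, shut the leaf and swung the bolt upright, in that order, and handed the job in at about 17 s of robot time. The gripper was clear of everything by then.

- **Plate:** I slid the tongue in tilted and let the tail drop. The wrist picture put the tongue end about 13 mm behind the lip's front edge, inside the 11–14 mm wanted. That same picture suggested the tail sat 4–6 mm high. When I pressed on the tail with shut fingers, they met the plate at 36 mm, which is its level height, so I trusted the touch over the picture.
- **Leaf:** It met the fingers at 47 mm above the bench when pressed, which is the shut height. The bush then showed up where it should be in the wrist view.
- **Bolt:** On the first push the fingers rode up on the ball and left it about 0.42 rad out. I lowered them and pushed again. The last check, by image code only because the 12-picture limit was used up, put the lean at about 0 rad (roughly ±0.03). The row fit was about 7 pixels off for both ball and bush, so that is a shared calibration offset.
- **Bystanders:** Top-view comparison with the start shows under 0.1 pixel of shift for the oil can, paint tin and sanding block. The tape measure gave a weaker match at 0.26 pixel, which I put down to the arm's shadow. None of them was approached closely.

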